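# Lean the grey board on its stand and hold the camera remote's stick

### The arm

A 6-joint arm with a two-finger parallel gripper is mounted at the origin on the work surface. World frame = base frame: x ahead of the robot, y to its left, z up, the work surface at z = 0. Lengths are in mm, angles in rad, forces in N, time in s.
With the tool pointing down it reaches from about 300 to 775 mm from the base axis. Payload 14.6 kg.
Tool frame: the origin (TCP) lies on the centre line of the jaws, within the pads' length; the fingertips stand manip.finger_overhang ahead of it and the grasp point (between the pads) lies 11 mm behind it (manip.finger_overhang is the distance from the TCP to the fingertips, in mm); y points along the fingers, x is the direction in which the jaws open and shut, and the axes are right-handed (so a half turn about y gives the same grasp; the last joint's range is limited). The gripper opens to 94 mm and grips with 3 to 60 N. Pads are 16 mm wide; open, the fingers measure 119 mm over their backs; the gripper's body (75 mm by 177 mm) begins 78 mm behind the grasp point.
Start: joints at [-1.389, 0.3, 1.521, -0, 1.321, -0.067], TCP at [135.426, -533.056, 213.446] pointing down, gripper open.
Joint ranges: [-3.03, 3.03], [-0.79, 2.21], [0.23, 2.52], [-1.04, 4.18], [0, 3.07], [-2.55, 2.55]. Speed limits (rad/s): [2.22, 2.22, 2.57, 3.14, 3.14, 3.14].

### API

Orientations are given as [roll, pitch, yaw] about the fixed x, y, z axes, in that order (R = Rz(yaw) Ry(pitch) Rx(roll)).
In Python, from cell import monitor, viewer, ticket, manip gives the robot as it stands.
- The arm moves only by the shell command python3 -m jog 'ROWS' [FORCE]. ROWS is JSON, a list of rows, each an object of numbers: "grip": the finger opening in cm, from 0 to 9.4; "dx", "dy", "dz": the shift along the tool's x, y, z in cm; "spin": the turn about the tool's y in degrees. In form: [{"grip": .., "dx": .., "dy": .., "dz": .., "spin": ..}, ...]. A call has 1 to 20 rows; each row is the pose to reach, as a shift and turn from the pose commanded when the call began, along the tool's axes at that moment; what a row does not reach only later rows make up. A row lasts 1/8 s, in which the tool goes at most 62.5 mm and 10.7 degrees, less where a joint would pass 70% of its speed; a pose out of reach is approached as far as the arm can. A call with a gripper value outside its range is refused whole. The fingers move at their own pace and stop on an object; FORCE is the grip in N (left out, the last holds). Time passes only in rows, so rows that repeat a pose let the fingers close. It gives the time, the measured TCP pose, the force and the opening at its end, in the units of the state.
- monitor.read_state(): the state, without advancing time (a new reading comes with each control period).
- viewer.camera(name): name is "scene" or "top"; returns a dict with "color" (420x560x3 uint8, red, green, blue), "vertical_fov" (degrees; the focal length in pixels is half the picture's height over the tangent of half this angle, whatever the lens; pixels are square), "cx", "cy" (the principal point, pixels), "rvec" (rotation vector, rad) and "tvec" (3), from world to camera coordinates, as OpenCV has them. Camera axes: x right, y down, z forward; pixel columns grow to the right and rows downward; lengths in mm; the calibration is good to about 2 mm. A picture is of the moment at which its call begins. There is no depth.
- ticket.sign_off(): hands the job in, once; it reports no verdict.
The state is a dict: "clock": time; "joints": joint angles; "qd": joint speeds; "effort": joint torques, N m; "eef_pos": TCP position; "eef_rot": TCP orientation; "wrist_force": force on the tool from outside, world axes, zero at the start; "moment": the same for the moment, N m; "finger_gap": finger opening in mm.
Only numpy, scipy, OpenCV 4.12 (cv2) and the standard library are available. Lean on these libraries where they do the work, as an engineer would, in place of code of your own. Each camera call takes 0.05 s, during which the arm holds its last target. There are 200 camera calls.

### The job

Take the grey reference board out of its slotted holder and lean it on the dark wooden stand, roughly centred, its foot down on the base inside the orange strip and close up to it, its upper part resting back against the low backrest, grey side facing out and white band at the top. Then, with the board let go, push the camera remote's stick well over towards the red bar, hold it there for two seconds so the camera takes its colour reading, and let it spring back. Leave the two lens caps, the chrome tube and the glass prism where they are.

Things in the scene. Friction and masses are not known exactly. Their poses are not given: they have to be found in the camera images.
- board_center (a point): Centre of the loose reference board, a stiff plate 10 mm thick (its x), 120 mm wide (its y) and 170 mm tall (its z, up), about 0.2 kg. +x is its face, grey with a white band across the top 36 mm; the back is bare plywood. It starts standing upright in the holder's slot.
- board_foot (a point): Middle of the board's bottom edge face, 85 mm below its centre; same axes.
- rack: Fixed grey holder on the tray: base 70 x 150 x 8 mm with two upright cheeks, top 43 mm above its underside, that leave a slot 15 mm wide along its y. Origin at the centre of its underside, z up. The board stands in the slot on the 8 mm base, its sides along the slot, its face to the holder's +x.
- stand: Fixed dark wooden stand, 170 mm wide. Origin on its underside, in line with the backrest's front face, mid-width; x points from backrest to orange strip, y along the width, z up. Base plate 6 mm thick, x = -20 to 62 mm; backrest x = -12 to 0, top edge 91 mm above the underside; strip x = 44 to 56 mm, top 20 mm above the underside.
- stand_strip (a point): Where the base's top meets the strip's inner face, mid-width (44 mm from the backrest); axes as the stand. With its foot against the strip the board leans back about 22 degrees over the backrest's top edge, its face (+x) on the strip's side and turned a little upwards, its upper 78 mm standing clear above the backrest.
- remote: Fixed black camera remote on the tray, 100 x 85 x 32 mm. Origin at the centre of its underside, z up; the red bar lies on its top along the +x edge.
- knob_center (a point): Centre of the stick's round grey knob, a 28 mm ball, 55 mm above the stick's pivot; the pivot is 35 mm above the remote's underside, on its centre. The stem is 12 mm thick.
- stick_fwd (a joint): Tilt of the stick towards the red bar (the remote's +x), rad; 0 centred by springs (0.4 N m/rad, about 3.3 N at the knob when fully over), stops at +-0.45.
- stick_side (a joint): Sideways tilt of the stick, rad, positive towards the remote's -y; sprung and stopped likewise.
- cap_black: Bystander: black lens cap lying flat, 76 mm across, 9 mm thick; origin at the centre of its underside.
- cap_blue: Bystander: blue lens cap lying flat, 68 mm across, 9 mm thick; origin at the centre of its underside.
- tube: Bystander: chrome extension tube standing on end, 66 mm across, 40 mm tall; origin at the centre of its underside.
- prism: Bystander: upright three-sided glass prism, 60 mm tall, sides about 45 mm; origin at the centre of its underside.
Things that resemble listed ones, but are neither listed nor needed, are in the scene too. Of the things like the part that bears board_center, leave any that is yellow; of the rest the smaller one is meant.

How it is judged (in metres and radians):
On the way, in this order (a step that is already met when the one before it is completed fails the run):
1. the board leans on the stand, foot behind the strip, and has been let go (angle between board_center's own z axis and vertical between 0.22 and 0.5 rad and angle between board_center's own x axis and vertical below 1.45 rad and x of board_foot in the frame of stand between 0.026 and 0.05 m and z of board_foot in the frame of stand below 0.016 m and y of board_foot in the frame of stand between -0.03 and 0.03 m and angle between the y axis of board_center and the y axis of stand, either way round below 0.15 rad and contact force between the fingers and board below 0.2 N), for 0.3 s.
2. the stick is held over towards the red bar, at least 0.28 rad, for 1 s, with the board still leaning (angle between board_center's own z axis and vertical between 0.22 and 0.5 rad and angle between board_center's own x axis and vertical below 1.45 rad and x of board_foot in the frame of stand between 0.026 and 0.05 m and z of board_foot in the frame of stand below 0.016 m and y of board_foot in the frame of stand between -0.03 and 0.03 m and angle between the y axis of board_center and the y axis of stand, either way round below 0.15 rad and value of joint stick_fwd above 0.28 rad and value of joint stick_side between -0.2 and 0.2 rad), for 1 s.
At the end, for the whole second after the job is handed in: The board is at rest on the stand, leaning back 13 to 29 degrees, grey side out, white band up, middle of its foot 26 to 50 mm in front of the backrest, on the base, within 30 mm of mid-width and 0.15 rad of square; the stick is within 0.08 rad of centre; bystanders moved under 20 mm (angle between board_center's own z axis and vertical between 0.22 and 0.5 rad and angle between board_center's own x axis and vertical below 1.45 rad and x of board_foot in the frame of stand between 0.026 and 0.05 m and z of board_foot in the frame of stand below 0.016 m and y of board_foot in the frame of stand between -0.03 and 0.03 m and angle between the y axis of board_center and the y axis of stand, either way round below 0.15 rad and linear speed of board below 0.02 m/s and angular speed of board below 0.1 rad/s and value of joint stick_fwd between -0.08 and 0.08 rad and value of joint stick_side between -0.08 and 0.08 rad); the robot touches nothing.
It fails at once if the black lens cap is shifted more than 20 mm (distance of cap_black from where it was at the start of the episode above 0.02 m).
It fails at once if the blue lens cap is shifted more than 20 mm (distance of cap_blue from where it was at the start of the episode above 0.02 m).
It fails at once if the chrome tube is shifted more than 20 mm (distance of tube from where it was at the start of the episode above 0.02 m).
It fails at once if the glass prism is shifted more than 20 mm (distance of prism from where it was at the start of the episode above 0.02 m).
It also fails if it takes over 64 s, if anything falls off the work surface, if the arm or the gripper's body presses on something with over 40 N, if the wrist force passes 120 N, or if a joint passes its speed limit or range.

## Working session

There is one attempt and no reset: what is moved stays moved. The work goes in short steps, Python scripts to look and compute and a shell command to move; the robot and the scene stay as the last step left them, time stands still between calls to the robot, and variables do not carry over. Pictures are saved under pics/ and viewed, about 8 in all and at most 12, crops included, and the job is handed in when it is done.

```bash
ls; mkdir -p pics
cat > h.py <<'E'
import numpy as np, cv2
from cell import monitor, viewer, ticket, manip
from scipy.spatial.transform import Rotation as R
def cam(n,save=None):
    c=viewer.camera(n); im=np.asarray(c["color"])[:,:,::-1].copy()
    if save: cv2.imwrite("pics/"+save+".png",im)
    f=im.shape[0]/2/np.tan(np.radians(c["vertical_fov"])/2)
    c["K"]=np.array([[f,0,c["cx"]],[0,f,c["cy"]],[0,0,1.]]); c["bgr"]=im
    c["Rm"]=cv2.Rodrigues(np.array(c["rvec"],float))[0]; c["t"]=np.array(c["tvec"],float)
    return c
def ray(c,uv):
    d=c["Rm"].T@np.linalg.inv(c["K"])@np.array([uv[0],uv[1],1.]); return -c["Rm"].T@c["t"],d
def onz(c,uv,z):
    o,d=ray(c,uv); return o+d*(z-o[2])/d[2]
def proj(c,p):
    q=c["K"]@(c["Rm"]@np.array(p,float)+c["t"]); return q[:2]/q[2]
def tri(c1,u1,c2,u2):
    o1,d1=ray(c1,u1);o2,d2=ray(c2,u2)
    s=np.linalg.lstsq(np.c_[d1,-d2],o2-o1,rcond=None)[0]
    a,b=o1+s[0]*d1,o2+s[1]*d2; return (a+b)/2,np.linalg.norm(a-b)
E
python3 - <<'E'
from h import *
for n in("scene","top"):
    c=cam(n,n+"0"); print(n,c["K"][0,0],c["cx"],c["cy"],-c["Rm"].T@c["t"],[k for k in c])
print(monitor.read_state(),manip.finger_overhang)
a=[cv2.imread(f"pics/{n}0.png") for n in("scene","top")]
E
```

```text
pics
scene 433.96349983105813 283.9504419209968 206.50073450232537 [1035.79207428 -267.5842001  1064.82465977] ['color', 'vertical_fov', 'cx', 'cy', 'rvec', 'tvec', 'K', 'bgr', 'Rm', 't']
top 388.09780215565485 280.06951868287655 208.31412994807795 [ 437.44466349  -98.45655699 1101.6886255 ] ['color', 'vertical_fov', 'cx', 'cy', 'rvec', 'tvec', 'K', 'bgr', 'Rm', 't']
{'clock': 0.1, 'joints': array([-1.38860350e+00,  3.00443800e-01,  1.52151203e+00,  1.29426061e-05,
        1.32072647e+00, -6.65811643e-02]), 'qd': array([ 7.66656146e-04,  3.07051023e-05, -1.43966614e-03, -4.01545749e-04,
        3.82864905e-04,  1.49996586e-05]), 'effort': array([ 1.36826078e-03, -5.32644618e+01, -3.53281581e+01,  7.09089939e-02,
        2.35308800e-02, -6.63906690e-05]), 'eef_pos': array([ 135.38701566, -532.83702624,  212.93051651]), 'eef_rot': array([-1.57071132e+00,  1.08640264e-03, -1.32202550e+00]), 'wrist_force': array([-0.20641833, -0.51922395,  0.12270991]), 'moment': array([ 0.03081657, -0.00557848,  0.03039191]), 'finger_gap': 94.02162043935073} 8.0
```

View pics/scene0.png

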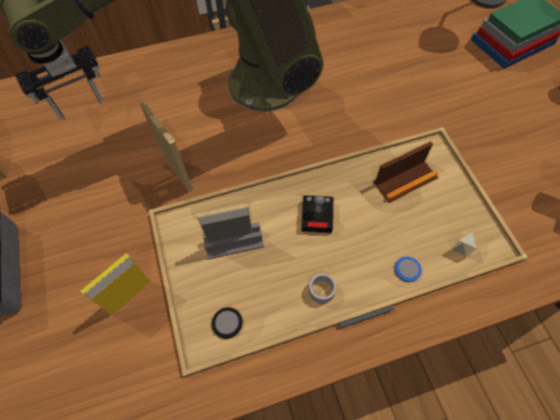

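View pics/top0.png

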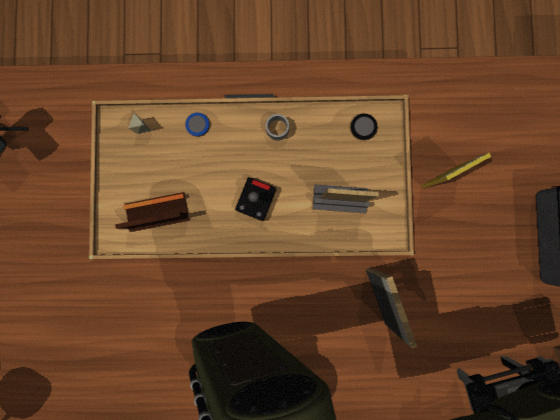

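Scene: camera faces the robot; holder with board at about (230,228), remote (318,213), stand (407,172), black cap (227,322), tube (321,288), blue cap (408,269), prism (465,243); yellow board and a larger tan one stand off the tray. Top: board in holder (352,195), stand (157,210), remote (257,198). I'll zoom in on these.

Run:
```python
import cv2,numpy as np
s=cv2.imread("pics/scene0.png");t=cv2.imread("pics/top0.png")
def cr(i,x,y,w=100,h=75): return cv2.resize(i[y:y+h,x:x+w],(400,300),interpolation=cv2.INTER_CUBIC)
cv2.imwrite("pics/z1.png",np.vstack([np.hstack([cr(s,185,190),cr(t,305,155)]),np.hstack([cr(s,360,135),cr(t,105,170)])]))
```

```text
(no output)
```

View pics/z1.png

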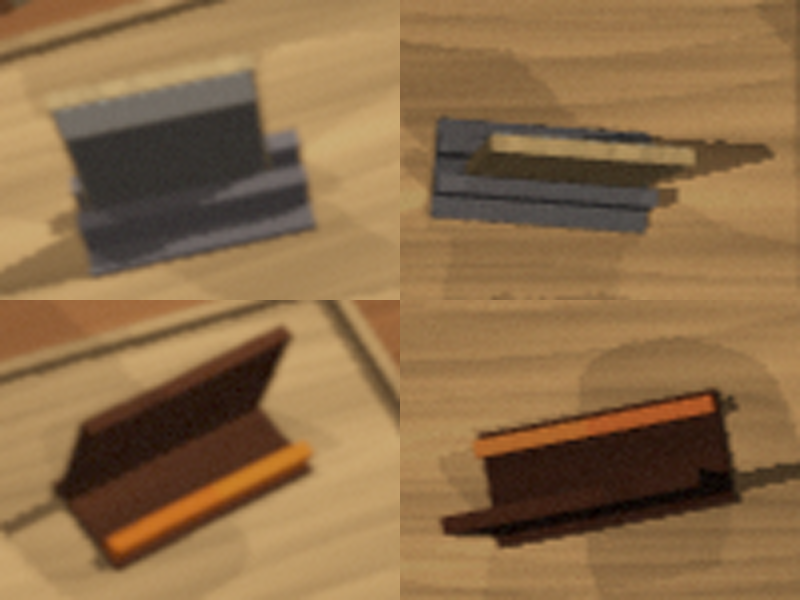

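Top-left/right: board grey face with white band towards the scene camera (+x); its tan top edge runs in top px about (327,190)–(379,194). Bottom: stand, orange strip on the +x side, backrest on the robot side. Now measuring.

Run:
```python
from h import *
s=cam("scene");t=cam("top")
o=lambda x0,y0,x,y:(x0+(x+.5)/4-.5,y0+(y+.5)/4-.5)
for n,a,b in(("board top -y",(49,101),(295,157)),("board top +y",(253,64),(90,143))):
    print(n,tri(s,o(185,190,*a),t,o(305,155,*b)))
# stand: strip
def mask(c,lo,hi,box):
    m=cv2.inRange(cv2.cvtColor(c["bgr"],cv2.COLOR_BGR2HSV),lo,hi); k=np.zeros_like(m);x,y,w,h=box;k[y:y+h,x:x+w]=m[y:y+h,x:x+w];return k
def big(m): return max(cv2.findContours(m,cv2.RETR_EXTERNAL,cv2.CHAIN_APPROX_NONE)[0],key=cv2.contourArea)
k=mask(t,(5,170,140),(18,255,255),(105,170,100,75)); r=cv2.minAreaRect(big(k)); print(r)
for zt in(0,6,12):
    P=np.array([onz(t,p,zt+20) for p in cv2.boxPoints(r)]);print(zt,P.round(1).tolist(),P.mean(0).round(1),np.linalg.norm(P[0]-P[1]),np.linalg.norm(P[1]-P[2]))
k=mask(s,(5,170,140),(18,255,255),(360,135,100,75)); rs=cv2.minAreaRect(big(k)); print(rs, "strip ctr tri",tri(s,rs[0],t,r[0]))
# rack in top + remote red bar
for n,c,bx in(("s",s,(295,185,50,55)),("t",t,(230,170,50,55))):
    k=mask(c,(0,170,140),(5,255,255),bx)|mask(c,(174,170,140),(180,255,255),bx); q=cv2.minAreaRect(big(k));print("red",q); 
    if n=="t": print([onz(c,p,z).round(1) for p in [q[0]] for z in(32,38,44)], [onz(c,p,38).round(1).tolist() for p in cv2.boxPoints(q)])
cr=lambda i,x,y,w=50,h=37.5: cv2.resize(i[y:y+38,x:x+50],(400,304),interpolation=cv2.INTER_CUBIC)
cv2.imwrite("pics/z2.png",np.hstack([cr(s["bgr"],293,190),cr(t["bgr"],232,180)]))
```

```text
board top -y (array([ 528.04628075, -318.8260292 ,  186.88694407]), np.float64(1.0481167435787067))
board top +y (array([ 538.68584251, -199.84817002,  180.02009117]), np.float64(2.7331250063325228))
((152.73362731933594, 201.14686584472656), (3.9195058345794678, 60.20796585083008), 78.48616790771484)
0 [[523.3, 358.3, 20.0], [554.8, 191.9, 20.0], [543.9, 189.7, 20.0], [512.4, 356.0, 20.0]] [533.6 274.   20. ] 169.32791634035624 11.101870540172829
6 [[522.8, 355.8, 26.0], [554.1, 190.3, 26.0], [543.3, 188.1, 26.0], [512.0, 353.4, 26.0]] [533.  271.9  26. ] 168.38867423862067 11.04028976575173
12 [[522.3, 353.2, 32.0], [553.5, 188.7, 32.0], [542.7, 186.5, 32.0], [511.6, 350.9, 32.0]] [532.5 269.8  32. ] 167.4494321368852 10.978708991330716
((411.9035339355469, 183.80270385742188), (5.350378036499023, 55.46026611328125), 63.94650650024414) strip ctr tri (array([532.34781418, 269.51713705,  25.4018095 ]), np.float64(5.0768924085777))
red ((317.0205993652344, 224.23233032226562), (18.17707061767578, 3.834825277328491), 4.39870548248291)
red ((260.46551513671875, 184.58621215820312), (15.784104347229004, 3.3425159454345703), 21.801406860351562)
[array([574.3, -30.3,  32. ]), array([573.5, -30.6,  38. ]), array([572.7, -31. ,  44. ])] [[577.7, -8.7, 38.0], [586.2, -12.2, 38.0], [569.3, -52.5, 38.0], [560.8, -49.0, 38.0]]
```

View pics/z2.png

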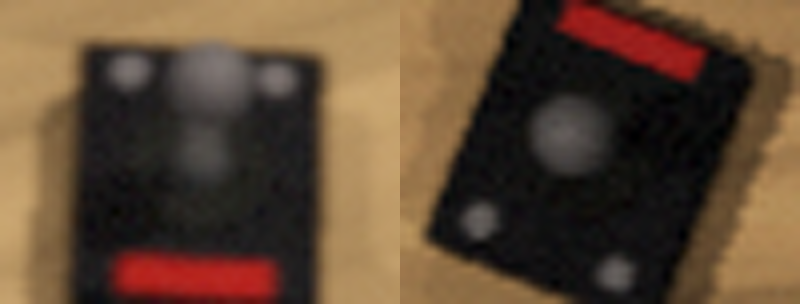

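Remote knob: scene (319,200), top (253,197); red bar on the far (+x) edge, remote yaw about −23°. Strip length and board height agree with the tray top at about 0–6 mm.

```bash
cat >> h.py <<'E'
def go(p,yawdeg=None):
    st=monitor.read_state(); M=R.from_euler("xyz",st["eef_rot"]).as_matrix()
    d=M.T@(np.array(p,float)-st["eef_pos"])/10; y=np.degrees(np.arctan2(M[1,0],M[0,0]))
    print("at",st["eef_pos"].round(1),"yaw",y.round(2),"F",st["wrist_force"].round(1),"gap",round(st["finger_gap"],1),"-> dx,dy,dz(cm)",d.round(2),"spin",None if yawdeg is None else round(y-yawdeg,2))
E
python3 - <<'E'
from h import *
s=cam("scene");t=cam("top")
o=lambda x0,y0,x,y:(x0+(x+.5)/4-.5,y0+(y+.5)/4-.5)
a,b=[onz(t,o(305,155,*q),183) for q in((90,143),(295,157))]
print("board",a,b,np.linalg.norm(a-b),(a+b)/2,np.degrees(np.arctan2(-(a-b)[0],(a-b)[1])))
a,b=[onz(t,o(305,155,*q),48) for q in((32,190),(257,205))]
print("rack edge",np.degrees(np.arctan2(-(a-b)[0],(a-b)[1])),np.linalg.norm(a-b))
print("knob",tri(s,(319.4-.4,200.3-.4),t,(252.6,196.3)))
print("decoy",tri(s,(145,106),t,(412,345)),tri(s,(188,186),t,(370,269)))
print("tray rim",onz(t,(95,180),10),onz(t,(410,180),10))
c=(533.4,-259.3)
go((c[0],c[1],340),-4.3)
E
```

```text
board [ 538.70498486 -198.19890822  183.        ] [ 528.55393833 -319.23890152  183.        ] 121.46490738021663 [ 533.6294616  -258.71890487  183.        ] -4.793905449158183
rack edge -4.66474693784806 152.73949828871716
knob (array([534.99262904, -15.44625704,  97.81872692]), np.float64(3.6780791410826383))
decoy (array([ 185.88792242, -375.53874727,  212.14809329]), np.float64(2.854851990967088)) (array([ 337.12519066, -330.04847404,   25.72234444]), np.float64(4.138410308746645))
tray rim [597.4248158  443.38919648  10.        ] [ 583.66836964 -450.8012111    10.        ]
at [ 135.4 -533.   213.3] yaw -75.74 F [ 0.7 -0.8  0.2] gap 94.0 -> dx,dy,dz(cm) [-16.73 -12.66  45.31] spin -71.44
```

```bash
python3 -m jog '[{"grip":9.4,"dx":0,"dy":-6,"dz":0,"spin":0},{"grip":9.4,"dx":0,"dy":-12.5,"dz":0,"spin":0},{"grip":9.4,"dx":-2,"dy":-12.5,"dz":5,"spin":-10},{"grip":9.4,"dx":-4,"dy":-12.5,"dz":10,"spin":-20},{"grip":9.4,"dx":-6,"dy":-12.5,"dz":15,"spin":-30},{"grip":9.4,"dx":-8,"dy":-12.5,"dz":20,"spin":-40},{"grip":9.4,"dx":-10,"dy":-12.5,"dz":25,"spin":-50},{"grip":9.4,"dx":-12,"dy":-12.5,"dz":30,"spin":-60},{"grip":9.4,"dx":-13.5,"dy":-12.5,"dz":35,"spin":-70},{"grip":9.4,"dx":-15,"dy":-12.5,"dz":40,"spin":-71},{"grip":9.4,"dx":-16.7,"dy":-12.5,"dz":45.3,"spin":-71},{"grip":9.4,"dx":-16.7,"dy":-12.5,"dz":45.3,"spin":-71},{"grip":9.4,"dx":-16.7,"dy":-12.5,"dz":45.3,"spin":-71},{"grip":9.4,"dx":-16.7,"dy":-12.5,"dz":45.3,"spin":-71}]'
python3 -c "
from h import *
go((533.5,-259,150),-4.7)"
```

```text
clock: 2.05
eef_pos: [532.6, -260.4, 338.7]
eef_rot: [-1.571, -0.0, -0.084]
wrist_force: [-0.4, 1.2, 0.2]
finger_gap: 94.2
at [ 532.6 -260.4  338.7] yaw -4.82 F [-0.4  1.2  0.2] gap 94.2 -> dx,dy,dz(cm) [ 0.07 18.87  0.16] spin -0.12
```

```bash
python3 -m jog '[{"grip":9.4,"dx":0.1,"dy":5,"dz":0.1,"spin":0},{"grip":9.4,"dx":0.1,"dy":10,"dz":0.1,"spin":0},{"grip":9.4,"dx":0.1,"dy":14,"dz":0.1,"spin":0},{"grip":9.4,"dx":0.1,"dy":17,"dz":0.1,"spin":0},{"grip":9.4,"dx":0.1,"dy":18.8,"dz":0.1,"spin":0},{"grip":9.4,"dx":0.1,"dy":18.8,"dz":0.1,"spin":0},{"grip":5,"dx":0.1,"dy":18.8,"dz":0.1,"spin":0},{"grip":3,"dx":0.1,"dy":18.8,"dz":0.1,"spin":0},{"grip":2.4,"dx":0.1,"dy":18.8,"dz":0.1,"spin":0},{"grip":2.4,"dx":0.1,"dy":18.8,"dz":0.1,"spin":0},{"grip":2.4,"dx":0.1,"dy":18.8,"dz":0.1,"spin":0}]' 8
python3 -c "
from h import *
c=cam('scene');t=cam('top')
f=lambda i,x,y:cv2.resize(i[y:y+75,x:x+100],(400,300),interpolation=cv2.INTER_CUBIC)
cv2.imwrite('pics/z3.png',np.hstack([f(c['bgr'],180,170),f(t['bgr'],305,155)]))
go((533.5,-259,150),-4.7)"
```

```text
clock: 3.42
eef_pos: [534.5, -258.7, 150.5]
eef_rot: [-1.571, -0.0, -0.083]
wrist_force: [-0.6, 0.2, -0.1]
finger_gap: 47.2
at [ 534.5 -258.7  150.5] yaw -4.74 F [ 0.1  0.8 -0.6] gap 39.4 -> dx,dy,dz(cm) [-0.09  0.05 -0.04] spin -0.04
```

View pics/z3.png

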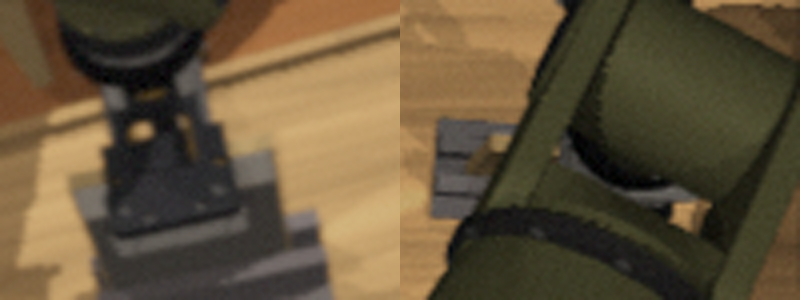

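The gripper straddles the board centrally across its width. Closing the rest of the way.

```bash
python3 -m jog '[{"grip":1.6},{"grip":1.6},{"grip":1.6},{"grip":1.6},{"grip":1.2},{"grip":0.5},{"grip":0.5},{"grip":0.5},{"grip":0.5}]' 8; python3 -m jog '[{"grip":0.5},{"grip":0.5},{"grip":0.5}]' 30
```

```text
validation failed for argument at $[0]...
validation failed for argument at $[0]...
```

```bash
python3 -m jog '[{"grip":1.6,"dx":0,"dy":0,"dz":0,"spin":0},{"grip":1.6,"dx":0,"dy":0,"dz":0,"spin":0},{"grip":1.6,"dx":0,"dy":0,"dz":0,"spin":0},{"grip":1.2,"dx":0,"dy":0,"dz":0,"spin":0},{"grip":0.5,"dx":0,"dy":0,"dz":0,"spin":0},{"grip":0.5,"dx":0,"dy":0,"dz":0,"spin":0},{"grip":0.5,"dx":0,"dy":0,"dz":0,"spin":0},{"grip":0.5,"dx":0,"dy":0,"dz":0,"spin":0}]' 8; python3 -m jog '[{"grip":0.5,"dx":0,"dy":0,"dz":0,"spin":0},{"grip":0.5,"dx":0,"dy":0,"dz":0,"spin":0}]' 30
```

```text
clock: 4.53
eef_pos: [534.4, -258.7, 150.5]
eef_rot: [-1.571, 0.0, -0.083]
wrist_force: [-0.9, -0.5, 0.0]
finger_gap: 9.9
clock: 4.78
eef_pos: [534.4, -258.7, 150.4]
eef_rot: [-1.571, 0.0, -0.083]
wrist_force: [-0.7, -0.6, 0.6]
finger_gap: 9.8
```

```bash
python3 -m jog '[{"grip":0.5,"dx":0,"dy":-1,"dz":0,"spin":0},{"grip":0.5,"dx":0,"dy":-2.5,"dz":0,"spin":0},{"grip":0.5,"dx":0,"dy":-4.5,"dz":0,"spin":0},{"grip":0.5,"dx":0,"dy":-7,"dz":0,"spin":0},{"grip":0.5,"dx":0,"dy":-10,"dz":0,"spin":0},{"grip":0.5,"dx":0,"dy":-13,"dz":0,"spin":0},{"grip":0.5,"dx":0,"dy":-15,"dz":0,"spin":0},{"grip":0.5,"dx":0,"dy":-15,"dz":0,"spin":0},{"grip":0.5,"dx":0,"dy":-15,"dz":0,"spin":0}]'
python3 - <<'E'
from h import *
y=np.radians(10.7); X=np.array([np.cos(y),np.sin(y)])
c=np.array([533.0,271.9])-X*(50-37)   # board centre at stand x=37
print(c); go((*c,300),10.7)
s=cam("scene");t=cam("top")
f=lambda i,x,y,w,h:cv2.resize(i[y:y+h,x:x+w],(400,400),interpolation=cv2.INTER_CUBIC)
cv2.imwrite('pics/z4.png',np.hstack([f(s['bgr'],150,120,140,140),f(t['bgr'],290,120,140,140)]))
E
```

```text
clock: 5.9
eef_pos: [534.2, -258.6, 299.8]
eef_rot: [-1.57, 0.001, -0.083]
wrist_force: [-0.3, 0.1, -2.7]
finger_gap: 9.6
[520.22603364 269.486334  ]
at [ 534.2 -258.6  299.8] yaw -4.74 F [-0.3  0.1 -2.7] gap 9.6 -> dx,dy,dz(cm) [-5.76  0.   52.51] spin -15.44
```

View pics/z4.png

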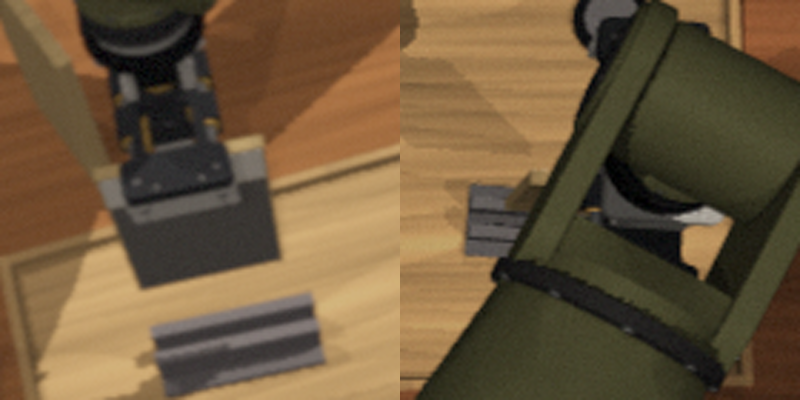

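The board is gripped level and clear of the holder (2.7 N weight). Carrying it over to the stand.

```bash
python3 -m jog '[{"grip":0.5,"dx":-0.2,"dy":0,"dz":2,"spin":0},{"grip":0.5,"dx":-0.6,"dy":0,"dz":6,"spin":-2},{"grip":0.5,"dx":-1.2,"dy":0,"dz":11,"spin":-4},{"grip":0.5,"dx":-1.8,"dy":0,"dz":16.5,"spin":-6},{"grip":0.5,"dx":-2.4,"dy":0,"dz":22,"spin":-8},{"grip":0.5,"dx":-3,"dy":0,"dz":27.5,"spin":-10},{"grip":0.5,"dx":-3.6,"dy":0,"dz":33,"spin":-12},{"grip":0.5,"dx":-4.2,"dy":0,"dz":38.5,"spin":-14},{"grip":0.5,"dx":-4.8,"dy":0,"dz":44,"spin":-15},{"grip":0.5,"dx":-5.4,"dy":0,"dz":49,"spin":-15.4},{"grip":0.5,"dx":-5.8,"dy":0,"dz":51.5,"spin":-15.4},{"grip":0.5,"dx":-5.8,"dy":0,"dz":52.5,"spin":-15.4},{"grip":0.5,"dx":-5.8,"dy":0,"dz":52.5,"spin":-15.4},{"grip":0.5,"dx":-5.8,"dy":0,"dz":52.5,"spin":-15.4},{"grip":0.5,"dx":-5.8,"dy":4,"dz":52.5,"spin":-15.4},{"grip":0.5,"dx":-5.8,"dy":8,"dz":52.5,"spin":-15.4},{"grip":0.5,"dx":-5.8,"dy":11,"dz":52.5,"spin":-15.4},{"grip":0.5,"dx":-5.8,"dy":11,"dz":52.5,"spin":-15.4},{"grip":0.5,"dx":-5.8,"dy":11,"dz":52.5,"spin":-15.4}]'
python3 - <<'E'
from h import *
y=np.radians(10.7); X=np.array([np.cos(y),np.sin(y)])
c=np.array([533.0,271.9])-X*(50-36)
go((*c,148.5),10.7)
s=cam("scene","s5");t=cam("top","t5")
f=lambda i,x,y,w,h:cv2.resize(i[y:y+h,x:x+w],(400,400),interpolation=cv2.INTER_CUBIC)
cv2.imwrite('pics/z5.png',np.hstack([f(s['bgr'],350,100,110,110),f(t['bgr'],100,150,110,110)]))
E
```

```text
clock: 8.38
eef_pos: [520.7, 269.0, 192.2]
eef_rot: [-1.57, -0.002, 0.185]
wrist_force: [-0.4, -0.5, -1.1]
finger_gap: 9.6
at [520.7 269.  192.2] yaw 10.61 F [-0.4 -0.5 -1.1] gap 9.6 -> dx,dy,dz(cm) [-0.15  4.37  0.05] spin -0.09
```

View pics/z5.png

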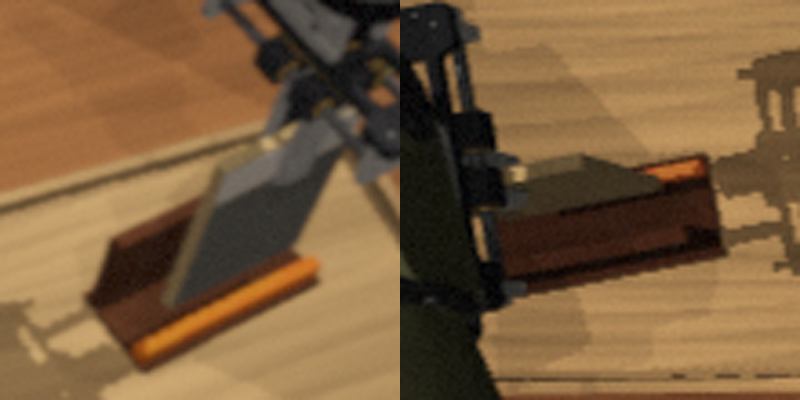

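Board is parallel to the strip, centred, just behind it. Lowering slowly.

```bash
python3 -m jog '[{"grip":0.5,"dx":-0.15,"dy":1,"dz":0,"spin":0},{"grip":0.5,"dx":-0.15,"dy":2,"dz":0,"spin":0},{"grip":0.5,"dx":-0.15,"dy":3,"dz":0,"spin":0},{"grip":0.5,"dx":-0.15,"dy":3.6,"dz":0,"spin":0},{"grip":0.5,"dx":-0.15,"dy":3.6,"dz":0,"spin":0},{"grip":0.5,"dx":-0.15,"dy":3.6,"dz":0,"spin":0}]' 
python3 -m jog '[{"grip":0.5,"dx":0,"dy":0.2,"dz":0,"spin":0},{"grip":0.5,"dx":0,"dy":0.4,"dz":0,"spin":0},{"grip":0.5,"dx":0,"dy":0.4,"dz":0,"spin":0}]'
python3 - <<'E'
from h import *
y=np.radians(10.7); X=np.array([np.cos(y),np.sin(y)])
c=np.array([533.0,271.9])-X*(50-36)
go((*c,148.5),10.7)
E
```

```text
clock: 9.22
eef_pos: [518.7, 269.1, 154.7]
eef_rot: [-1.571, -0.0, 0.186]
wrist_force: [0.5, -0.2, -1.5]
finger_gap: 9.8
clock: 9.6
eef_pos: [518.5, 268.9, 150.3]
eef_rot: [-1.571, 0.0, 0.186]
wrist_force: [0.3, 0.4, -0.9]
finger_gap: 10.1
at [518.5 268.9 150.3] yaw 10.66 F [ 0.3  0.4 -0.9] gap 10.1 -> dx,dy,dz(cm) [0.08 0.18 0.02] spin -0.04
```

```bash
python3 -m jog '[{"grip":0.5,"dx":0.1,"dy":0.1,"dz":0,"spin":0},{"grip":0.5,"dx":0.1,"dy":0.2,"dz":0,"spin":0},{"grip":0.5,"dx":0.1,"dy":0.2,"dz":0,"spin":0}]' 
python3 -m jog '[{"grip":0.5,"dx":0,"dy":0.1,"dz":0,"spin":0},{"grip":0.5,"dx":0,"dy":0.15,"dz":0,"spin":0},{"grip":0.5,"dx":0,"dy":0.15,"dz":0,"spin":0}]'
python3 - <<'E'
from h import *
go((518,269,148.5),10.7)
s=cam("scene","s6")
cv2.imwrite('pics/z6.png',cv2.resize(s['bgr'][130:210,360:460],(800,600),interpolation=cv2.INTER_CUBIC))
E
```

```text
clock: 9.98
eef_pos: [519.6, 269.2, 148.4]
eef_rot: [-1.571, -0.0, 0.186]
wrist_force: [0.8, -0.1, -0.4]
finger_gap: 10.4
clock: 10.35
eef_pos: [519.7, 269.3, 148.4]
eef_rot: [-1.57, -0.001, 0.186]
wrist_force: [-2.6, -1.7, 12.4]
finger_gap: 9.4
at [519.7 269.3 148.4] yaw 10.65 F [-2.6 -1.7 12.4] gap 9.4 -> dx,dy,dz(cm) [-0.18 -0.01  0.01] spin -0.05
```

View pics/z6.png

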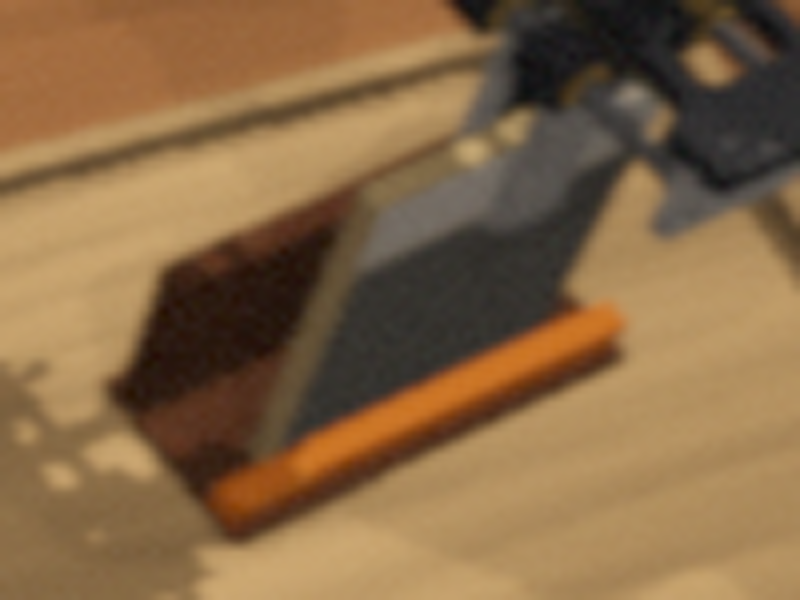

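Foot is on the base, behind the strip (contact 12 N). Unload, open to 40 mm, raise 15 mm so the tips still straddle the top edge.

```bash
python3 -m jog '[{"grip":0.5,"dx":0,"dy":-0.12,"dz":0,"spin":0},{"grip":0.5,"dx":0,"dy":-0.12,"dz":0,"spin":0},{"grip":1.4,"dx":0,"dy":-0.12,"dz":0,"spin":0},{"grip":1.4,"dx":0,"dy":-0.12,"dz":0,"spin":0},{"grip":2.2,"dx":0,"dy":-0.12,"dz":0,"spin":0},{"grip":4,"dx":0,"dy":-0.12,"dz":0,"spin":0},{"grip":4,"dx":0,"dy":-0.12,"dz":0,"spin":0},{"grip":4,"dx":0,"dy":-0.12,"dz":0,"spin":0},{"grip":4,"dx":0,"dy":-0.5,"dz":0,"spin":0},{"grip":4,"dx":0,"dy":-1,"dz":0,"spin":0},{"grip":4,"dx":0,"dy":-1.5,"dz":0,"spin":0},{"grip":4,"dx":0,"dy":-1.5,"dz":0,"spin":0},{"grip":4,"dx":0,"dy":-1.5,"dz":0,"spin":0}]'
python3 - <<'E'
from h import *
go((518,269,148.5),10.7)
s=cam("scene","s7")
cv2.imwrite('pics/z7.png',cv2.resize(s['bgr'][120:210,355:475],(800,600),interpolation=cv2.INTER_CUBIC))
E
```

```text
clock: 12.02
eef_pos: [519.5, 269.1, 161.9]
eef_rot: [-1.571, 0.0, 0.186]
wrist_force: [-0.1, 0.6, 0.2]
finger_gap: 39.9
at [519.5 269.1 161.9] yaw 10.66 F [-0.1  0.6  0.2] gap 39.9 -> dx,dy,dz(cm) [-0.15  1.34  0.01] spin -0.04
```

View pics/z7.png

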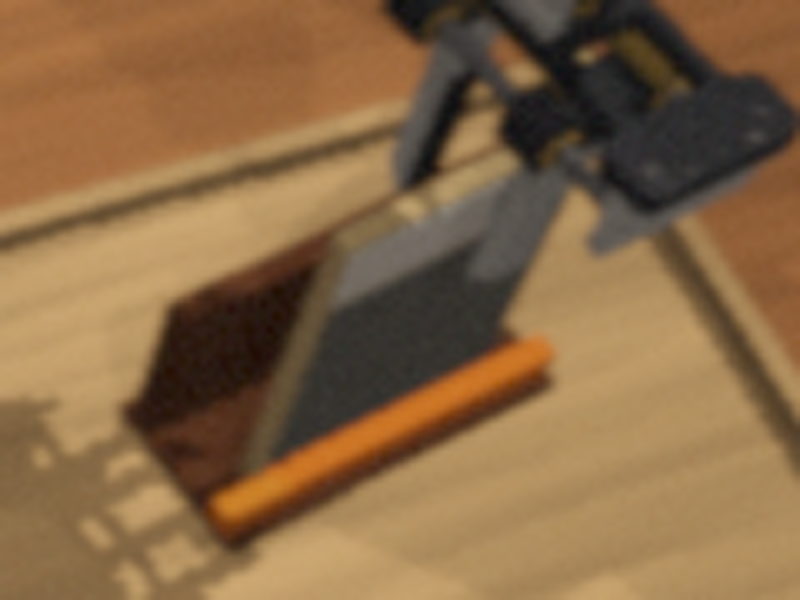

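Board stands alone between the open fingers. Now tipping it back, the rear finger retreating with it.

```bash
python3 -m jog '[{"grip":4,"dx":-0.5,"dy":0,"dz":0,"spin":0},{"grip":4,"dx":-1.0,"dy":0,"dz":0,"spin":0},{"grip":4,"dx":-1.3,"dy":0,"dz":0,"spin":0},{"grip":4,"dx":-1.6,"dy":0,"dz":0,"spin":0},{"grip":4,"dx":-1.9,"dy":0,"dz":0,"spin":0},{"grip":4,"dx":-2.2,"dy":0,"dz":0,"spin":0},{"grip":4,"dx":-2.5,"dy":0,"dz":0,"spin":0},{"grip":4,"dx":-2.8,"dy":0,"dz":0,"spin":0},{"grip":4,"dx":-3.1,"dy":0,"dz":0,"spin":0},{"grip":4,"dx":-3.4,"dy":0,"dz":0,"spin":0},{"grip":4,"dx":-3.7,"dy":0,"dz":0,"spin":0},{"grip":4,"dx":-4,"dy":0,"dz":0,"spin":0},{"grip":4,"dx":-4.3,"dy":0,"dz":0,"spin":0},{"grip":4,"dx":-4.6,"dy":0,"dz":0,"spin":0},{"grip":4,"dx":-4.9,"dy":0,"dz":0,"spin":0},{"grip":4,"dx":-5.2,"dy":0,"dz":0,"spin":0},{"grip":4,"dx":-5.5,"dy":0,"dz":0,"spin":0},{"grip":4,"dx":-5.5,"dy":0,"dz":0,"spin":0},{"grip":4,"dx":-5.5,"dy":0,"dz":0,"spin":0}]'
python3 - <<'E'
from h import *
go((518,269,148.5),10.7)
s=cam("scene","s8")
cv2.imwrite('pics/z8.png',cv2.resize(s['bgr'][120:210,355:475],(800,600),interpolation=cv2.INTER_CUBIC))
E
```

```text
clock: 14.45
eef_pos: [465.6, 259.0, 162.0]
eef_rot: [-1.571, -0.0, 0.186]
wrist_force: [-1.3, 0.3, 0.5]
finger_gap: 40.2
at [465.6 259.  162. ] yaw 10.65 F [-1.3  0.3  0.5] gap 40.2 -> dx,dy,dz(cm) [5.33 1.35 0.01] spin -0.05
```

View pics/z8.png

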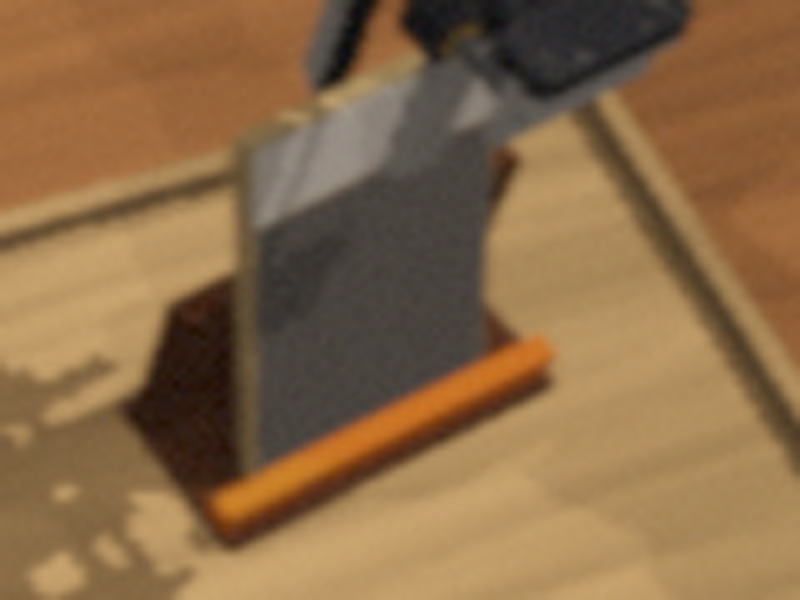

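Leaning on the backrest, white band up, foot behind the strip. Fingers straddle without visible contact; raising straight up.

```bash
python3 -m jog '[{"grip":4,"dx":0,"dy":-0.6,"dz":0,"spin":0},{"grip":4,"dx":0,"dy":-1.5,"dz":0,"spin":0},{"grip":4,"dx":0,"dy":-3,"dz":0,"spin":0},{"grip":4,"dx":0,"dy":-6,"dz":0,"spin":0},{"grip":5,"dx":0,"dy":-10,"dz":0,"spin":0},{"grip":5,"dx":0,"dy":-10,"dz":0,"spin":0},{"grip":5,"dx":0,"dy":-10,"dz":0,"spin":0}]'
python3 - <<'E'
from h import *
go((535,-15.4,200),-22.8)
E
```

```text
clock: 15.38
eef_pos: [465.3, 258.9, 261.7]
eef_rot: [-1.571, 0.0, 0.186]
wrist_force: [-0.5, 0.4, -0.8]
finger_gap: 49.7
at [465.3 258.9 261.7] yaw 10.65 F [-0.5  0.4 -0.8] gap 49.7 -> dx,dy,dz(cm) [  1.78   6.18 -28.24] spin 33.45
```

```bash
python3 -m jog '[{"grip":5,"dx":0.2,"dy":0,"dz":-3,"spin":3},{"grip":5,"dx":0.5,"dy":0,"dz":-8,"spin":9},{"grip":5,"dx":0.8,"dy":0,"dz":-13,"spin":15},{"grip":5,"dx":1.2,"dy":0,"dz":-18,"spin":21},{"grip":5,"dx":1.5,"dy":2,"dz":-23,"spin":27},{"grip":5,"dx":1.8,"dy":4,"dz":-27,"spin":33},{"grip":5,"dx":1.8,"dy":6,"dz":-28.2,"spin":33.5},{"grip":5,"dx":1.8,"dy":6,"dz":-28.2,"spin":33.5},{"grip":5,"dx":1.8,"dy":6,"dz":-28.2,"spin":33.5}]'
python3 - <<'E'
from h import *
go((535,-15.4,92),-22.8)
s=cam("scene","s9");t=cam("top","t9")
f=lambda i,x,y,w,h:cv2.resize(i[y:y+h,x:x+w],(400,300),interpolation=cv2.INTER_CUBIC)
cv2.imwrite('pics/z9.png',np.vstack([np.hstack([f(s['bgr'],360,120,100,75),f(t['bgr'],105,165,100,75)]),np.hstack([f(s['bgr'],270,160,100,75),f(t['bgr'],205,155,100,75)])]))
E
```

```text
clock: 16.5
eef_pos: [535.3, -14.2, 202.4]
eef_rot: [-1.571, -0.0, -0.398]
wrist_force: [-0.1, 1.2, 1.0]
finger_gap: 50.3
at [535.3 -14.2 202.4] yaw -22.8 F [-0.1  1.2  1. ] gap 50.3 -> dx,dy,dz(cm) [ 1.000e-02  1.104e+01 -1.300e-01] spin 0.0
```

View pics/z9.png

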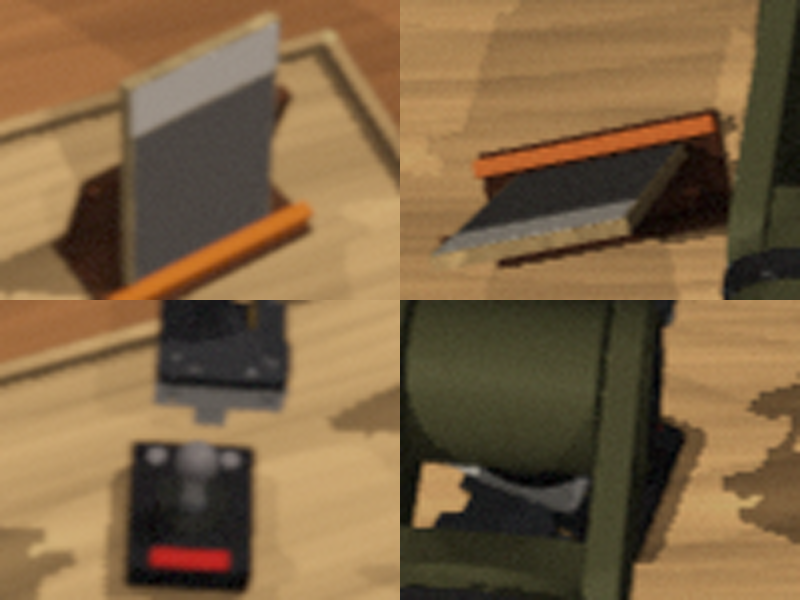

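Board leans on the stand, grey out, white band up (scene px about (392–429,124–190)); the stick is upright under the gripper. Quick check of the lean and foot by triangulation, then descend.

```bash
python3 - <<'E'
from h import *
s=cam("scene");t=cam("top")
o=lambda x0,y0,x,y:(x0+(x+.5)/4-.5,y0+(y+.5)/4-.5)
A,e1=tri(s,o(360,120,132,89),t,o(105,165,228,217)); B,e2=tri(s,o(360,120,277,17),t,o(105,165,40,247))
print("top front -y",A,e1,"+y",B,e2,np.linalg.norm(A-B))
F=onz(t,o(105,165,288,147),16); print("foot/face -y at strip height-ish",F)
y=np.radians(10.7);X=np.array([np.cos(y),np.sin(y)]);Y=np.array([-X[1],X[0]]);O=np.array([533,271.9])-50*X
m=(A+B)/2;print("top mid in stand",(m[:2]-O)@X,(m[:2]-O)@Y,m[2]-6,"F",(F[:2]-O)@X,(F[:2]-O)@Y,"yaw",np.degrees(np.arctan2(-(B-A)[0],(B-A)[1])))
E
python3 -m jog '[{"grip":5,"dx":0,"dy":4,"dz":-0.1,"spin":0},{"grip":5,"dx":0,"dy":8,"dz":-0.1,"spin":0},{"grip":5,"dx":0,"dy":10,"dz":-0.1,"spin":0},{"grip":5,"dx":0,"dy":11,"dz":-0.1,"spin":0},{"grip":5,"dx":0,"dy":11,"dz":-0.1,"spin":0},{"grip":5,"dx":0,"dy":11,"dz":-0.1,"spin":0}]'
```

```text
top front -y [476.82001126 198.44910995 177.44188403] 0.832873343729428 +y [460.08805061 306.99007387 186.45389998] 0.05278267003253712 110.19217660846473
foot/face -y at strip height-ish [532.30649653 207.68430296  16.        ]
top mid in stand -16.984856622277878 -6.862882818273689 175.9478920029214 F 37.39584349618123 -62.97040520730874 yaw 8.763359393292797
clock: 17.45
eef_pos: [535.5, -15.7, 93.0]
eef_rot: [-1.57, -0.002, -0.399]
wrist_force: [0.5, 0.2, 0.6]
finger_gap: 50.1
```

Lean about 19°, foot about 35 mm in front of the backrest, yaw error ~2°: within limits. Pushing the stick.

```bash
python3 -m jog '[{"grip":5,"dx":0.8,"dy":0,"dz":0,"spin":0},{"grip":5,"dx":1.2,"dy":0,"dz":0,"spin":0},{"grip":5,"dx":1.6,"dy":0,"dz":0,"spin":0},{"grip":5,"dx":2.0,"dy":0.1,"dz":0,"spin":0},{"grip":5,"dx":2.4,"dy":0.2,"dz":0,"spin":0},{"grip":5,"dx":2.8,"dy":0.2,"dz":0,"spin":0},{"grip":5,"dx":3.2,"dy":0.3,"dz":0,"spin":0},{"grip":5,"dx":3.2,"dy":0.3,"dz":0,"spin":0},{"grip":5,"dx":3.2,"dy":0.3,"dz":0,"spin":0},{"grip":5,"dx":3.2,"dy":0.3,"dz":0,"spin":0}]'
python3 - <<'E'
from h import *
st=monitor.read_state();print(st["wrist_force"],st["eef_pos"],"along +x",st["wrist_force"][:2]@[.922,-.387])
s=cam("scene","s10");
cv2.imwrite('pics/z10.png',cv2.resize(s['bgr'][165:240,270:370],(800,600),interpolation=cv2.INTER_CUBIC))
for a in(0,.28,.38,.45):
    p=np.array([535,-15.4,41])+55*np.array([.922*np.sin(a),-.387*np.sin(a),np.cos(a)]); print(a,(proj(s,p)-[270,165])*8)
E
```

```text
clock: 18.7
eef_pos: [564.3, -28.1, 88.9]
eef_rot: [-1.571, 0.0, -0.399]
wrist_force: [-2.2, 1.3, 0.1]
finger_gap: 50.2
[-2.24783499  1.32715356  0.11823747] [564.32820175 -28.11393541  88.93056593] along +x -2.5861122883087475
0 [397.52055478 281.43761541]
0.28 [395.37395906 325.91322487]
0.38 [394.43643611 342.8156222 ]
0.45 [393.73551027 354.79748512]
```

View pics/z10.png

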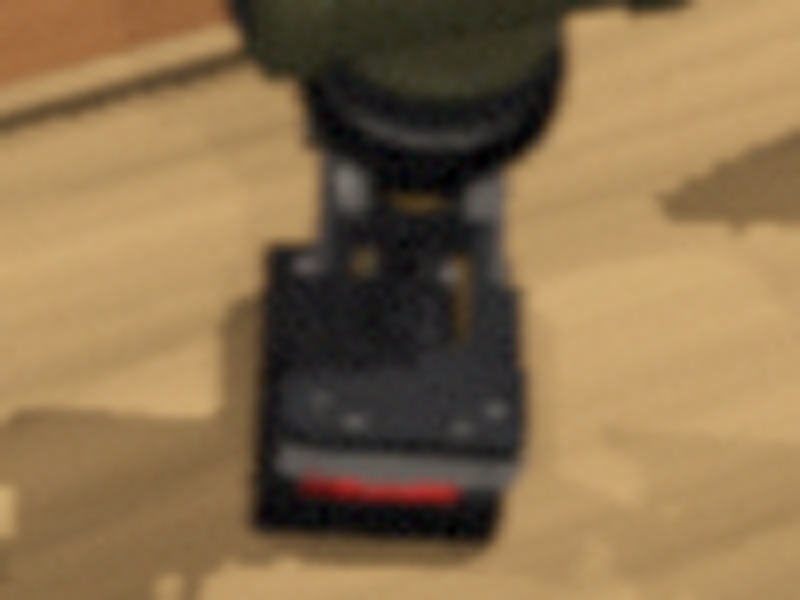

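Knob hidden by the gripper; force 2.6 N matches about 0.36 rad. Add 2 mm for margin and hold 2.25 s.

```bash
J='' ; python3 -m jog '[{"grip":5,"dx":0.2,"dy":0,"dz":0,"spin":0},{"grip":5,"dx":0.2,"dy":0,"dz":0,"spin":0},{"grip":5,"dx":0.2,"dy":0,"dz":0,"spin":0},{"grip":5,"dx":0.2,"dy":0,"dz":0,"spin":0},{"grip":5,"dx":0.2,"dy":0,"dz":0,"spin":0},{"grip":5,"dx":0.2,"dy":0,"dz":0,"spin":0},{"grip":5,"dx":0.2,"dy":0,"dz":0,"spin":0},{"grip":5,"dx":0.2,"dy":0,"dz":0,"spin":0},{"grip":5,"dx":0.2,"dy":0,"dz":0,"spin":0},{"grip":5,"dx":0.2,"dy":0,"dz":0,"spin":0}]'; python3 -m jog '[{"grip":5,"dx":0,"dy":0,"dz":0,"spin":0},{"grip":5,"dx":0,"dy":0,"dz":0,"spin":0},{"grip":5,"dx":0,"dy":0,"dz":0,"spin":0},{"grip":5,"dx":0,"dy":0,"dz":0,"spin":0},{"grip":5,"dx":0,"dy":0,"dz":0,"spin":0},{"grip":5,"dx":0,"dy":0,"dz":0,"spin":0},{"grip":5,"dx":0,"dy":0,"dz":0,"spin":0},{"grip":5,"dx":0,"dy":0,"dz":0,"spin":0}]'
```

```text
clock: 20.0
eef_pos: [566.3, -28.9, 88.9]
eef_rot: [-1.571, 0.0, -0.399]
wrist_force: [-2.3, 1.5, -2.4]
finger_gap: 49.8
clock: 21.0
eef_pos: [566.3, -29.0, 88.9]
eef_rot: [-1.571, 0.0, -0.399]
wrist_force: [-3.2, 0.4, -3.3]
finger_gap: 49.8
```

```bash
python3 -m jog '[{"grip":5,"dx":-0.4,"dy":0,"dz":0,"spin":0},{"grip":5,"dx":-0.9,"dy":0,"dz":0,"spin":0},{"grip":5,"dx":-1.4,"dy":-0.1,"dz":0,"spin":0},{"grip":5,"dx":-1.9,"dy":-0.2,"dz":0,"spin":0},{"grip":5,"dx":-2.4,"dy":-0.3,"dz":0,"spin":0},{"grip":5,"dx":-2.9,"dy":-0.3,"dz":0,"spin":0},{"grip":5,"dx":-3.4,"dy":-0.3,"dz":0,"spin":0},{"grip":5,"dx":-3.4,"dy":-0.3,"dz":0,"spin":0},{"grip":5,"dx":-3.4,"dy":-0.3,"dz":0,"spin":0},{"grip":5,"dx":-3.4,"dy":-3,"dz":0,"spin":0},{"grip":5,"dx":-3.4,"dy":-7,"dz":0,"spin":0},{"grip":5,"dx":-3.4,"dy":-12,"dz":0,"spin":0},{"grip":5,"dx":-3.4,"dy":-16,"dz":0,"spin":0},{"grip":5,"dx":-3.4,"dy":-16,"dz":0,"spin":0},{"grip":5,"dx":-3.4,"dy":-16,"dz":0,"spin":0}]'
python3 - <<'E'
from h import *
s=cam("scene","s11");t=cam("top","t11")
a=cv2.imread("pics/s9.png").astype(int); print("board/stand change since before push (mean abs, max):",np.abs(a[118:195,385:442]-s["bgr"][118:195,385:442]).mean(),np.abs(a[118:195,385:442]-s["bgr"][118:195,385:442]).max())
print("remote change:",np.abs(a[195:232,300:334]-s["bgr"][195:232,300:334]).mean())
b=cv2.imread("pics/scene0.png").astype(int)
for n,(x,y) in dict(black=(227,322),tube=(321,288),blue=(408,269),prism=(465,243)).items():
    print(n,np.abs(b[y-18:y+18,x-20:x+20]-s["bgr"][y-18:y+18,x-20:x+20]).mean())
cv2.imwrite("pics/z11.png",s["bgr"])
E
```

```text
clock: 22.88
eef_pos: [534.7, -15.7, 247.9]
eef_rot: [-1.571, 0.001, -0.399]
wrist_force: [0.7, -0.4, -0.3]
finger_gap: 49.7
board/stand change since before push (mean abs, max): 1.5813776866408444 15
remote change: 2.710386857445681
black 3.914814814814815
tube 4.03125
blue 7.527314814814815
prism 6.008333333333334
```

```bash
python3 -c "
from cell import ticket
print(ticket.sign_off())"
```

```text
the job is handed in; nothing more can be done
None
```

I leaned the board on the stand, worked the camera remote's stick, and handed the job in at about 23 s; no verdict was reported.

- **Board:** I lifted it from the holder, set its foot behind the strip, let go, and tipped it back onto the backrest between the open fingers. By triangulation it leans roughly 19°, with its foot about 35 mm in front of the backrest. It is about 7 mm off centre and about 2° off square. It looked unchanged after the stick push.
- **Stick:** I held it over towards the red bar for about 2.5 s. The gripper hid the knob, so the tilt is inferred rather than seen. A force of about 2.7–3.1 N gives 0.37–0.43 rad, and the finger position gives about 0.43 rad. An unexplained vertical force of about -3 N on the tool during the hold, possibly friction on the ball, could lower the force estimate to about 0.33 rad. That is still above the 0.28 rad needed.
- **After release:** The remote's image matches the one before the push, so the stick is back near centre. The robot ended about 140 mm above it, touching nothing.
- **Bystanders:** I never approached the caps, tube or prism. The before/after image differences around them were small. They were a little larger at the blue cap and prism, which I put down to shadows.
- **Checks that disagreed or failed:**
  - The measured heights of the board's two top corners differed by 9 mm, and the top edge came out 110 mm wide instead of 120 mm, so the lean figure is rough.
  - The last picture could not be viewed because I had reached the 12-picture limit, so the final check was by image differences only.

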